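# Refit the selector knob on the extractor console

## Task

The big selector knob has come off the sloping control console and stands on the bench. Put it back on the console's D-shaped shaft: find the turn at which the flat in its bore meets the flat of the shaft, push it on until it snaps and its skirt is fully home on the face plate, then let go. Do not shift or knock over the loose things lying about.

Things in the scene. Friction and masses are not known exactly. Their poses are not given: they have to be found in the camera images.
- knob_mid (a point): Loose black selector knob, 62 mm high, 0.2 kg, standing upright; this point is on its axis, half-way up. Its grip bar is 76 mm long (x axis), 36 mm wide (y axis), with flat sides from 16 to 62 mm height: grip across the 36 mm. +x is the pointer end: a nose juts out there to 48 mm from the axis, and a white line lies on top. z is the axis, away from the underside.
- dial_knob: The same knob; origin at the centre of its underside, in the bore's mouth; axes as knob_mid. Round skirt of 76 mm diameter, 16 mm high. Bore 44 mm deep: the first 6 mm round, 25.6 mm wide, slipping over the shaft's tip at any turn; deeper D-shaped, its flat on the pointer (+x) side 6.8 mm from the axis. Opposite the flat a lip, 13 mm deep, must pass the shaft's ball.
- shaft_foot (a point): Where the axis of the steel D-shaft meets the console's aluminium face plate (158 x 166 mm, sloping 32 degrees, free of obstacles but for details 5 mm high by its lower edge). z is square to the plate, along the shaft, outward; x points straight up the slope. Console: grey, 160 mm deep, 190 wide, 42 high in front, 134 behind; it cannot move. Knob home: knob_mid is 31 mm out along z.
- shaft_tip (a point): Point on the shaft's axis, level with its end face, 44 mm out from shaft_foot; same axes, fixed to the console (it does not show the shaft's turn). Shaft 24 mm in diameter, 3 mm bevel at the tip, its flat 6 mm from the axis all along. The flat may face anywhere within 0.7 rad either side of up the slope (x axis). The shaft turns only stiffly (0.25 N m).
- shaft_ball (a point): Height of the sprung ball in the shaft, 18 mm out from shaft_foot, on the axis; fixed, same axes. The ball lies opposite the flat. At a wrong turn the knob stops with its underside 38 mm from the plate; within about 0.15 rad of the right turn it slides on to about 15 mm; then the ball resists, 10 to 15 N at 6 mm, and the knob snaps home, underside on the plate.
- offcut_block: Loose bystander, wood offcut 70 x 50 x 35 mm; origin under its centre.
- masking_roll: Loose bystander, roll of masking tape lying flat, 104 mm diameter, 25 mm high; origin under its centre.
- screwdriver: Loose bystander, screwdriver 228 mm long; origin at its underside.
- carton: Loose bystander, small carton 110 x 60 x 50 mm; origin under its centre.
- glue: Loose bystander, glue bottle 65 mm diameter, 217 mm high, standing; origin under its centre.
There are look-alikes about, which are no part of the job. There is more than one size of the dial_knob; the one meant has the size given above.

How it is judged:
On the way:
1. the knob is lifted off the bench (height (world z) of knob_mid above 0.09 m), for 0.1 s.
At the end, for the whole second after the job is handed in: The knob sits on the shaft, released and at rest, snapped fully home: its underside within 3 mm of the face plate, its axis within 5 mm and 7 degrees of the shaft's (z of knob_mid in the frame of shaft_foot between 0.027 and 0.034 m and x of knob_mid in the frame of shaft_foot between -0.005 and 0.005 m and y of knob_mid in the frame of shaft_foot between -0.005 and 0.005 m and angle between the z axis of knob_mid and the z axis of shaft_foot, either way round below 0.12 rad and linear speed of dial_knob below 0.01 m/s); the robot touches nothing.
It fails at once if a loose bystander is shifted by more than 3 cm (distance of any of offcut_block, masking_roll, screwdriver, carton, glue from where it was at the start of the episode above 0.03 m).
It also fails if it takes over 58 s, if anything falls off the work surface, if the arm or the gripper's body presses on something with over 40 N, if the wrist force passes 120 N, or if a joint passes its speed limit or range.

## Robot

A 7-joint arm with a two-finger parallel gripper is mounted at the origin on a cart in front of the work surface, level with it; the furniture and walls round the work are solid. World frame = base frame: x ahead of the robot, y to its left, z up, the work surface at z = 0. Lengths are in m, angles in rad, forces in N, time in s.
With the tool pointing down it reaches from about 0.4 to 0.85 m from the base axis. Payload 10.4 kg.
Tool frame: the origin (TCP) lies between the finger pads; the fingertips stand 22 mm ahead of it and the grasp point (between the pads) lies 3 mm ahead of it; z points along the fingers, y is the line along which they close (so a half turn about z gives the same grasp; the last joint's range is limited). The gripper opens to 85 mm and grips with 20 to 120 N. Pads are 22 mm wide; open, the fingers measure 114 mm over their backs; the gripper's body (76 mm by 85 mm) begins 54 mm behind the grasp point. The pads swing forward as they close: fully open they stand 13 mm farther back than shut.
Start: joints at [-1.229, 0.332, -0.065, 1.46, 0.022, 1.35, -0.088], TCP at [0.223, 0.584, 0.253] pointing down, gripper open.
Joint ranges: [-2.6, 2.6], [-0.5, 2.12], [-1.47, 1.34], [0.16, 2.42], [-1.27, 4.41], [0.06, 2.06], [-2.6, 2.6]. Speed limits (rad/s): [2.22, 2.22, 2.79, 2.79, 3.14, 3.14, 3.14].

## Interface

Orientations are given as a unit quaternion [x, y, z, w].
In Python, from workcell import manip, camera, ticket, boxes_of, outline_of gives the robot as it stands.
- The arm moves only by the tool carry_out, never from a script. Its argument "deltas" is a list of rows, each a list of 5 numbers: the shift along the tool's x, y, z as a fraction of full scale, then the turn about the tool's z as a fraction of full scale, then the opening, from -1 (shut) to 1 (fully open), so that 0 is half open. In form: [[tx, ty, tz, spin, gripper], ...]. A call has 1 to 20 rows; each row is the pose to reach, as a shift and turn from the pose commanded when the call began, along the tool's axes at that moment; what a row does not reach only later rows make up. Full scale, the value 1, is 150 mm for a shift and 30 degrees for a turn. A row lasts 1/8 s, in which the tool goes at most 62.5 mm and 10.7 degrees, less where a joint would pass 70% of its speed; a pose out of reach is approached as far as the arm can. A call with a number of a shift or a turn outside -1 to 1 is refused whole. A call with a gripper value outside its range is refused whole. The fingers move at their own pace and stop on an object; "force" is the grip in N (left out, the last holds). Time passes only in rows, so rows that repeat a pose let the fingers close. It gives the time, the measured TCP pose, the force, the opening and the grip force at its end, in the units of the state.
- manip.get_obs(): the state, without advancing time (a new reading comes with each control period).
- camera(name): name is "side" or "top"; returns a dict with "img" (400x640x3 uint8, red, green, blue), "depth" (400x640 float32, m along the optical axis (not along the pixel's ray), 0 where there is no reading), "vertical_fov" (degrees; the focal length in pixels is half the picture's height over the tangent of half this angle, whatever the lens; pixels are square), "cx", "cy" (the principal point, pixels), "k1" (the pictures are not rectified: a ray, as slopes to the right and down, at radius r is drawn at 1 + k1 r^2 times it, then the intrinsics apply), "R" (3x3) and "t" (3): a world point X has camera coordinates R X + t. Camera axes: x right, y down, z forward; pixel columns grow to the right and rows downward; lengths in m; the calibration is good to about 2 mm. A picture is of the moment at which its call begins.
- ticket.hand_in(): hands the job in; it is judged then, once.
Trained networks look in a picture, given as the dict that the camera call returned (one of the last four; its "shot" number tells which), for a name from the list of things; names that differ only in an ending like _2 or _b are one class to them, and where a whole thing is asked for, a point or a joint stands for the part that bears it (a point fixed in the world has none). Each returns a list of dicts, best first, with "conf" (0 to 1); they miss things now and then, are a little off and sometimes report something else, mostly with a low value. They report only what shows in the picture. A call takes as long as a camera call. They do not tell look-alikes from the thing itself.
- boxes_of(query, picture): "position" ([x, y, z] in m, in world coordinates, good to about 4 mm: the middle of the surface that is visible of it).
- outline_of(query, picture): "region" (400x640 bool, what is visible of it).
The state is a dict: "clock": time; "joint_pos": joint angles; "joint_velocities": joint speeds; "tau": joint torques, N m; "position": TCP position; "ee_rot": TCP orientation; "ft_force": force on the tool from outside, world axes, zero at the start; "torque": the same for the moment, N m; "grip_width": opening from 0.0 (shut) to 1.0 (fully open); "grasp_force": force on a finger pad.
Only numpy, scipy, OpenCV 4.12 (cv2) and the standard library are available. Lean on these libraries where they do the work, as an engineer would, in place of code of your own. Each camera call takes 0.05 s, during which the arm holds its last target. There are 200 camera calls.

## Working session

There is one attempt and no reset: what is moved stays moved. The work goes in short steps, Python scripts to look and compute and a tool call to move; the robot and the scene stay as the last step left them, time stands still between calls to the robot, and variables do not carry over. Pictures are saved under pics/ and viewed, at most 10 in all, crops included, and the job is handed in when it is done.

Besides the shell and the picture viewer there is one more tool, called after "Call:" in YAML: its name, and indented under it one key for each argument. carry_out: Moves the arm, as the interface text tells. Its arguments: {"type":"object","properties":{"deltas":{"type":"array","items":{"type":"array","items":{"type":"number"}}},"force":{"type":"number"}},"required":["deltas"]}

```bash
mkdir -p pics; cat > h.py <<'E'
import numpy as np, cv2
from workcell import manip, camera, ticket, boxes_of, outline_of
from scipy.spatial.transform import Rotation as Rn
def K(p):
    f=200/np.tan(np.radians(p["vertical_fov"])/2); return f,np.array([[f,0,p["cx"]],[0,f,p["cy"]],[0,0,1]]),np.array([p["k1"],0,0,0.])
def cloud(p):
    f,k,d=K(p); v,u=np.mgrid[:400,:640]
    n=cv2.undistortPoints(np.stack([u.ravel(),v.ravel()],1).astype(float)[:,None],k,d).reshape(400,640,2)
    z=p["depth"]; X=np.dstack([n[...,0]*z,n[...,1]*z,z])
    W=(X-p["t"])@np.array(p["R"]); W[z==0]=np.nan; return W
def px(p,P):
    f,k,d=K(p); return cv2.projectPoints(np.atleast_2d(P).astype(float),cv2.Rodrigues(np.array(p["R"]))[0],np.array(p["t"],float),k,d)[0].reshape(-1,2)
def save(p,n,c=None,s=1):
    im=p["img"][...,::-1]
    if c: im=im[c[1]:c[3],c[0]:c[2]]
    cv2.imwrite("pics/"+n,cv2.resize(im,None,fx=s,fy=s,interpolation=cv2.INTER_CUBIC))
E
python3 - <<'E'
from h import *
np.set_printoptions(precision=3,suppress=True)
print(manip.get_obs())
ps={n:camera(n) for n in("top","side")}
for n,p in ps.items():
    save(p,n+"0.png"); print(n,p["vertical_fov"],p["k1"],-np.array(p["R"]).T@p["t"],np.array(p["R"])[2])
    np.savez("pics/%s0.npz"%n,**p)
    for q in["dial_knob","knob_mid","shaft_tip","shaft_foot","offcut_block","masking_roll","screwdriver","carton","glue"]:
        for b in boxes_of(q,p): print(n,q,round(b["conf"],2),np.array(b["position"]),px(p,b["position"])[0].round())
E
```

```text
{'clock': 0.0, 'joint_pos': array([-1.229,  0.333, -0.065,  1.461,  0.022,  1.35 , -0.089]), 'joint_velocities': array([-0.001,  0.001,  0.002, -0.001, -0.   , -0.   , -0.   ]), 'tau': array([  0.   , -62.546,   0.049, -39.161,   0.016,   0.01 ,   0.   ]), 'position': array([0.223, 0.584, 0.253]), 'ee_rot': array([ 0.181,  0.983, -0.001, -0.   ]), 'ft_force': array([-0.275,  0.108, -0.311]), 'torque': array([0.005, 0.003, 0.006]), 'grasp_force': 0.0, 'grip_width': 1.0032348747163629}
top 51.732539336295616 -0.02852908821970778 [0.363 0.067 1.116] [ 0.213 -0.015 -0.977]
top dial_knob 0.84 [0.415 0.016 0.044] [337. 266.]
top dial_knob 0.64 [ 0.545 -0.269  0.06 ] [442. 208.]
top dial_knob 0.21 [ 0.496 -0.176  0.035] [407. 230.]
top knob_mid 0.82 [0.413 0.018 0.041] [336. 267.]
top knob_mid 0.65 [ 0.546 -0.267  0.059] [441. 208.]
top shaft_tip 0.86 [0.596 0.053 0.1  ] [318. 193.]
top shaft_foot 0.86 [0.6   0.056 0.091] [317. 192.]
top shaft_foot 0.54 [ 0.498 -0.176  0.035] [407. 229.]
top offcut_block 0.83 [ 0.499 -0.176  0.035] [407. 229.]
top masking_roll 0.83 [0.551 0.344 0.027] [210.
[... 294 characters left out ...]
. 149.]
side knob_mid 0.7 [0.41  0.021 0.028] [376. 208.]
side shaft_tip 0.61 [0.599 0.06  0.097] [316. 193.]
side shaft_foot 0.57 [0.597 0.058 0.095] [317. 193.]
side offcut_block 0.89 [ 0.498 -0.169  0.037] [358. 166.]
side offcut_block 0.31 [0.596 0.059 0.099] [317. 192.]
side masking_roll 0.97 [0.558 0.349 0.027] [310. 280.]
side masking_roll 0.33 [0.596 0.055 0.101] [317. 191.]
side screwdriver 0.6 [ 0.671 -0.139  0.02 ] [308. 169.]
side screwdriver 0.36 [0.558 0.352 0.024] [310. 281.]
side screwdriver 0.25 [0.64  0.444 0.11 ] [271. 283.]
side carton 0.76 [ 0.727 -0.25   0.046] [300. 143.]
side carton 0.26 [ 0.548 -0.256  0.04 ] [348. 149.]
side glue 0.79 [0.641 0.442 0.112] [271. 282.]
```

View pics/top0.png

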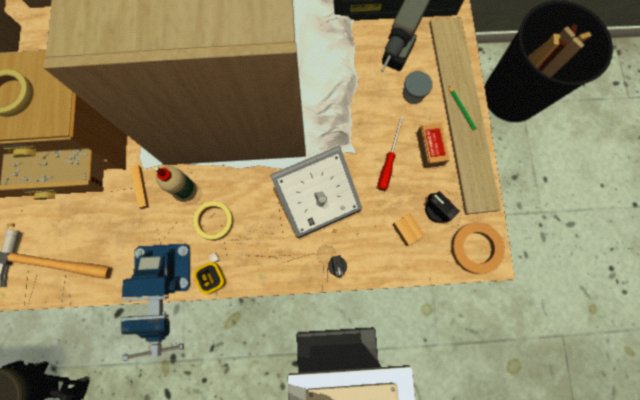

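```bash
python3 - <<'E'
from h import *
p=dict(np.load("pics/top0.npz")); s=dict(np.load("pics/side0.npz"))
a=p["img"][150:300,270:470]; cv2.imwrite("pics/crop.png",cv2.resize(a[...,::-1],None,fx=4,fy=4,interpolation=cv2.INTER_CUBIC))
np.set_printoptions(precision=4,suppress=True)
W=cloud(p); dark=p["img"].max(2)<90
for c in[(337,266),(442,208)]:
    v,u=np.mgrid[:400,:640]; m=(np.hypot(u-c[0],v-c[1])<40)&(W[...,2]>.008)&dark
    P=W[m]; zt=np.percentile(P[:,2],97); T=P[P[:,2]>zt-.006]; 
    r=cv2.minAreaRect((T[:,:2]*1000).astype(np.float32)); print(c,m.sum(),"top z",zt,"bar",r,"all",cv2.minAreaRect((P[:,:2]*1000).astype(np.float32)), np.histogram(P[:,2],bins=np.arange(.005,.09,.008)))
# console plane
for q,Wq,n in((p,W,"top"),(s,cloud(s),"side")):
    D=(abs(Wq[...,0]-.6)<.06)&(abs(Wq[...,1]-.056)<.06)&(Wq[...,2]>.03)
    P=Wq[D]
    # RANSAC
    rng=np.random.default_rng(0);best=0
    for _ in range(500):
        A=P[rng.choice(len(P),3)];nn=np.cross(A[1]-A[0],A[2]-A[0]);l=np.linalg.norm(nn)
        if l<1e-6: continue
        nn/=l; i=abs((P-A[0])@nn)<.002
        if i.sum()>best: best=i.sum();I=i
    c=P[I].mean(0);nn=np.linalg.svd(P[I]-c)[2][2];nn*=np.sign(nn[2])
    h=(P-c)@nn; S=P[h>.03]
    print(n,"plane",nn,c,np.degrees(np.arccos(nn[2])),len(P),I.sum(),"h",h.max(),len(S),S.mean(0),np.median(S,0), "top",P[h>.040].mean(0), (h>.04).sum())
E
```

```text
(337, 266) 229 top z 0.04419368969957954 bar ((414.2841491699219, 13.189854621887207), (50.273590087890625, 23.955894470214844), 7.8854193687438965) all ((416.33612060546875, 14.064580917358398), (48.486061096191406, 44.94408416748047), 41.95812225341797) (array([ 67,  11,   1,  10, 138,   2,   0,   0,   0,   0]), array([0.005, 0.013, 0.021, 0.029, 0.037, 0.045, 0.053, 0.061, 0.069,
       0.077, 0.085]))
(442, 208) 659 top z 0.06502935494797761 bar ((552.7027587890625, -274.6755065917969), (73.09785461425781, 35.74089813232422), 38.06391143798828) all ((551.4853515625, -320.24224853515625), (142.4688720703125, 147.9198760986328), 34.043582916259766) (array([ 42, 132,  32,  34,  30,  30, 162, 197,   0,   0]), array([0.005, 0.013, 0.021, 0.029, 0.037, 0.045, 0.053, 0.061, 0.069,
       0.077, 0.085]))
top plane [-0.4959 -0.1818  0.8491] [0.6018 0.0569 0.0942] 31.880917921387006 2446 1705 h 0.04727500216134966 71 [0.5758 0.0452 0.1252] [0.5758 0.0447 0.1252] top [0.5737 0.0447 0.1263] 51
side plane [-0.4938 -0.1879  0.8491] [0.6005 0.0601 0.0932] 31.891160585367757 888 543 h 0.0465619275485865 41 [0.5752 0.0523 0.1228] [0.575  0.0525 0.123 ] top [0.5733 0.0496 0.1257] 23
```

View pics/crop.png

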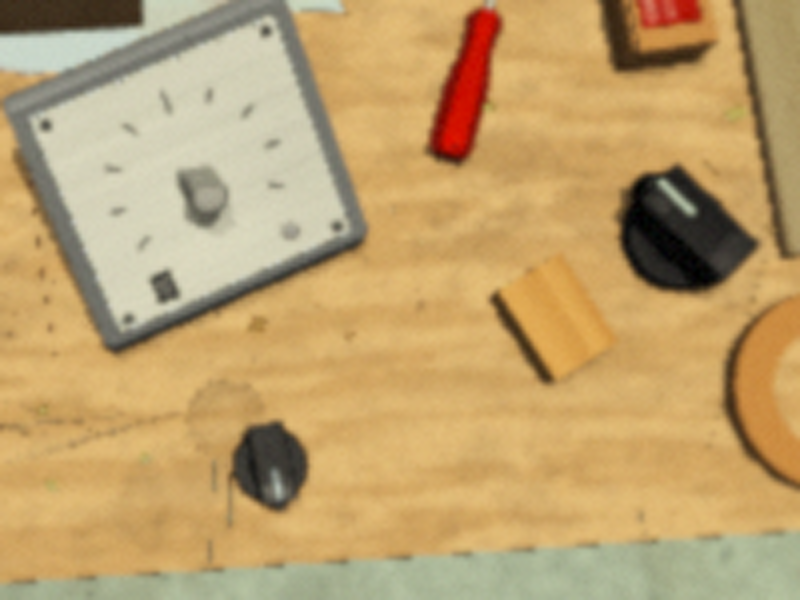

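The meant knob is the big one at (442,208) in the top image: its top is 64 mm high with a 73 x 36 mm bar. The one at (337,266) is only 44 mm high with a 50 mm bar, so it is the look-alike. The crop confirms this and shows the white pointer line at (439,199), towards the upper left. The shaft stands on the console at about (320,199).

The tool can only stay vertical, so I need the direction of the shaft's flat before choosing a strategy.

```bash
cat >> h.py <<'E'
def frame(yaw,foot,tilt=np.radians(32)):
    return Rn.from_euler("ZY",[yaw,-tilt]).as_matrix(),np.array(foot)
def dsec(phi,h,r=.012,d=.006,n=60):
    a=np.linspace(np.arccos(d/r),2*np.pi-np.arccos(d/r),n)+phi
    return np.c_[r*np.cos(a),r*np.sin(a),np.full(n,h)]
E
python3 - <<'E'
from h import *
np.set_printoptions(precision=4,suppress=True)
rows=[]
for n in("top","side"):
    p=camera(n); np.savez("pics/%s1.npz"%n,**p); W=cloud(p)
    yaw=np.radians(20.3);R,_=frame(yaw,[0,0,0]); nn=R[:,2]
    M=(abs(W[...,0]-.6)<.045)&(abs(W[...,1]-.056)<.045)&(W[...,2]>.03)
    P=W[M]; off=np.median(P@nn); P=P[abs(P@nn-off)<.002]; off=np.median(P@nn)
    H=W@nn-off; S=W[M&(H>.041)&(H<.05)]; L=(S@R)
    print(n,"off",off,"tip local c",L.mean(0),L.min(0),L.max(0),len(S))
    c=px(p,S.mean(0))[0]; x0,y0=(c-13).astype(int); k=15
    im=cv2.resize(p["img"][y0:y0+26,x0:x0+26,::-1],None,fx=k,fy=k,interpolation=cv2.INTER_CUBIC)
    A=[im.copy()]
    # overlay (phi 0) using top's centre
    if n=="top": tip=None
    rows.append(A[0]); print(x0,y0)
cv2.imwrite("pics/shaft.png",np.hstack(rows))
E
```

```text
top off -0.22959480857260706 tip local c [ 0.5371 -0.1571 -0.1857] [ 0.5279 -0.1677 -0.1883] [ 0.5459 -0.1468 -0.1825] 45
308 186
side off -0.23013428010196152 tip local c [ 0.5377 -0.1515 -0.1866] [ 0.5298 -0.166  -0.1891] [ 0.5437 -0.1402 -0.1835] 19
311 171
```

View pics/shaft.png

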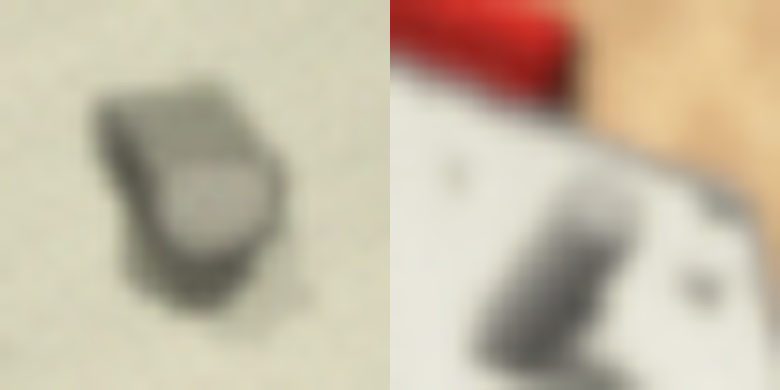

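The enlarged crop of the top view shows the tip disc at about (321,199), its straight edge facing image-up. The flat is therefore roughly along world +x, about -0.3 rad from up the slope. A model fit should refine that.

```bash
cat > fit.py <<'E'
from h import *
np.set_printoptions(precision=4,suppress=True)
ss=4
def lab(p,foot,yaw,phi,x0,y0,n=30):
    R,_=frame(yaw,foot); L=np.zeros((n*ss,n*ss),np.uint8)
    cam=(-np.array(p["R"]).T@p["t"]-foot)@R
    pr=lambda Q:((px(p,Q@R.T+foot)-[x0,y0]+.5)*ss-.5).round().astype(np.int32)
    B=dsec(phi,0);T=dsec(phi,.041);E=T.copy();E[:,:2]*=.75;E[:,2]=.044
    cv2.fillConvexPoly(L,cv2.convexHull(pr(np.r_[B,T,E])),1)
    # side strips binned by azimuth, 
    for i in range(len(B)-1):
        m=(B[i]+B[i+1])/2; 
        if m[:2]@(cam[:2]-m[:2])>0:
            a=np.arctan2(m[1],m[0]); k=2+int((a%(2*np.pi))/(2*np.pi)*10)
            cv2.fillConvexPoly(L,pr(np.array([B[i],B[i+1],T[i+1],T[i]])),k)
    nrm=np.array([np.cos(phi),np.sin(phi)])
    if nrm@cam[:2]>.006: cv2.fillConvexPoly(L,pr(np.array([B[0],B[-1],T[-1],T[0]])),13)
    cv2.fillConvexPoly(L,cv2.convexHull(pr(np.r_[T,E])),14)
    cv2.fillConvexPoly(L,cv2.convexHull(pr(E)),15)
    return L
def score(p,foot,yaw,phi,x0,y0,n=30):
    L=lab(p,foot,yaw,phi,x0,y0,n); I=p["img"][y0:y0+n,x0:x0+n].astype(float)
    ks=np.unique(L); A=np.stack([cv2.resize((L==k).astype(np.float32),(n,n),interpolation=cv2.INTER_AREA).ravel() for k in ks],1)
    A=cv2.GaussianBlur(A.reshape(n,n,-1),(0,0),.6).reshape(n*n,-1)
    y=I.mean(2).ravel(); c=np.linalg.lstsq(A,y,rcond=None)[0]
    return ((A@c-y)**2).mean()
if __name__=="__main__":
    from scipy.optimize import minimize
    yaw=np.radians(20.3); R,_=frame(yaw,[0,0,0])
    p=dict(np.load("pics/top1.npz")); s=dict(np.load("pics/side1.npz"))
    best=[]
    for phi in np.arange(-.8,.81,.1):
        b=min(((minimize(lambda v:score(p,R@[.539+v[0]*1e-3,-.156+v[1]*1e-3,-.2298],yaw,phi,306,182),[a,c],method="Nelder-Mead",options=dict(initial_simplex=[[a,c],[a+2,c],[a,c+2]],maxfev=45))) for a,c in((0,0),(0,2))),key=lambda r:r.fun)
        loc=np.array([.539+b.x[0]*1e-3,-.156+b.x[1]*1e-3,-.2298]); print(round(phi,2),round(b.fun,1),loc,R@loc)
E
python3 fit.py
```

```text
-0.8 191.6 [ 0.5319 -0.1549 -0.2298] [0.591  0.0535 0.087 ]
-0.7 184.7 [ 0.5327 -0.1551 -0.2298] [0.5917 0.0535 0.0874]
-0.6 180.8 [ 0.5312 -0.1547 -0.2298] [0.5904 0.0534 0.0866]
-0.5 179.1 [ 0.5319 -0.1558 -0.2298] [0.5913 0.0526 0.087 ]
-0.4 184.1 [ 0.533  -0.1562 -0.2298] [0.5923 0.0526 0.0875]
-0.3 176.3 [ 0.5327 -0.1566 -0.2298] [0.5922 0.0521 0.0874]
-0.2 186.9 [ 0.5315 -0.1547 -0.2298] [0.5906 0.0535 0.0868]
-0.1 183.3 [ 0.5324 -0.1573 -0.2298] [0.5922 0.0514 0.0872]
-0.0 187.5 [ 0.5327 -0.1549 -0.2298] [0.5916 0.0537 0.0874]
0.1 186.9 [ 0.5324 -0.1541 -0.2298] [0.5911 0.0544 0.0873]
0.2 193.4 [ 0.5329 -0.1547 -0.2298] [0.5918 0.054  0.0875]
0.3 196.1 [ 0.5329 -0.1548 -0.2298] [0.5917 0.0539 0.0875]
0.4 198.0 [ 0.5323 -0.1543 -0.2298] [0.5911 0.0542 0.0872]
0.5 188.8 [ 0.5326 -0.1544 -0.2298] [0.5914 0.0541 0.0874]
0.6 185.9 [ 0.5315 -0.1543 -0.2298] [0.5905 0.0539 0.0868]
0.7 187.4 [ 0.532  -0.1547 -0.2298] [0.591  0.0537 0.087 ]
0.8 184.3 [ 0.5311 -0.1539 -0.2298] [0.59   0.0541 0.0865]
```

```bash
python3 - <<'E'
from fit import *
yaw=np.radians(20.3); R,_=frame(yaw,[0,0,0]); out=[]
p=dict(np.load("pics/top1.npz"))
x0,y0,k=308,186,15
for phi in(-.5,-.25,0):
    im=cv2.resize(p["img"][y0:y0+26,x0:x0+26,::-1],None,fx=k,fy=k,interpolation=cv2.INTER_CUBIC)
    foot=R@[.539,-.157,-.2298]
    for h,c in((0,(255,0,0)),(.041,(0,160,0)),(.044,(0,0,255))):
        D=dsec(phi,h); 
        if h==.044: D[:,:2]*=.75
        q=((px(p,D@R.T+foot)-[x0,y0]+.5)*k).astype(np.int32); cv2.polylines(im,[q],True,c,1)
    out.append(im[60:330,60:330])
cv2.imwrite("pics/ov.png",np.hstack(out))
E
```

```text
(no output)
```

View pics/ov.png

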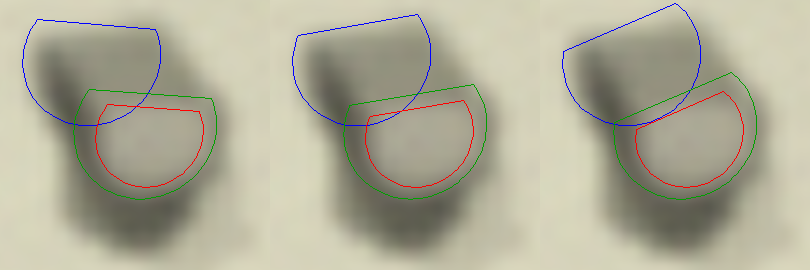

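The flat matches phi ≈ -0.4 rad, so the pointer must end at about yaw -3°.

A vertical tool gripping the bar could only reach phi = 0. So I'll grip the round skirt across its 76 mm with the turn already set, let the knob pivot to 32° against the plate, then slip it onto the shaft. Next I refine the knob pose and plan the transit.

```bash
cat >> h.py <<'E'
def tool(o=None):
    o=o or manip.get_obs(); return np.array(o["position"]),Rn.from_quat(o["ee_rot"])
def plan(wps,pos=None,yawy=None):
    """wps: (x,y,z,yaw of tool y in deg); prints the fractions call after call"""
    P,R=tool()
    yy=np.degrees(np.arctan2(*R.as_matrix()[1::-1,1])) if yawy is None else yawy
    P=P if pos is None else np.array(pos,float)
    for w in wps:
        a=np.radians(yy); X=np.array([[-np.sin(a)*-1,-np.cos(a),0],[np.cos(a),np.sin(a),0],[0,0,-1]])
        X[0]=np.cross(X[1],X[2])
        d=X@(np.array(w[:3])-P)/.15; s=-((w[3]-yy+180)%360-180)/30
        d=d.round(3); s=round(s,3); print(w,"->",d,s)
        P=P+X.T@(d*.15); yy-=s*30
E
python3 - <<'E'
from h import *
np.set_printoptions(precision=4,suppress=True)
for n in("top","side"):
    p=dict(np.load("pics/%s1.npz"%n)); W=cloud(p)
    m=(np.hypot(W[...,0]-.55,W[...,1]+.272)<.055)&(p["img"].max(2)<110)
    for lo,hi in((.055,.075),(.008,.019)):
        T=W[m&(W[...,2]>lo)&(W[...,2]<hi)]; print(n,lo,len(T),np.median(T[:,2]),cv2.minAreaRect((T[:,:2]*1000).astype(np.float32)),cv2.minEnclosingCircle((T[:,:2]*1000).astype(np.float32)))
    w=(np.hypot(W[...,0]-.55,W[...,1]+.272)<.055)&(p["img"].min(2)>120)&(W[...,2]>.05); T=W[w]
    if len(T): print("white",len(T),T.mean(0),T.min(0),T.max(0))
    q=(np.hypot(W[...,0]-.548,W[...,1]+.27)<.13)&(np.hypot(W[...,0]-.548,W[...,1]+.27)>.055)&(W[...,2]>.012); print("near:",[(v,np.round(np.hypot(*(W[q][:,:2]-[.548,-.27]).T).min(),3)) for v in[0]])
plan([(.33,.50,.253,45),(.44,.39,.253,20),(.51,.26,.253,0),(.54,.12,.253,-15),(.56,-.02,.22,-29),(.56,-.15,.18,-29),(.552,-.275,.15,-29)])
E
```

```text
top 0.055 375 0.0611696417997988 ((555.1424560546875, -273.7547302246094), (81.99494934082031, 36.917301177978516), 39.40249252319336) ((551.7418823242188, -270.9305114746094), 42.15901184082031)
top 0.008 144 0.015264277186193102 ((535.5494995117188, -255.7606201171875), (71.37969207763672, 20.780353546142578), 38.866180419921875) ((541.1389770507812, -262.69610595703125), 35.69073486328125)
white 22 [ 0.5702 -0.2617  0.0631] [ 0.5606 -0.2702  0.0592] [ 0.5803 -0.2528  0.0656]
near: [(0, np.float64(0.074))]
side 0.055 117 0.060874377308243466 ((556.94921875, -269.39337158203125), (75.10467529296875, 44.88503646850586), 44.42005157470703) ((551.9866333007812, -264.2411193847656), 37.69707489013672)
side 0.008 76 0.014316947638325334 ((537.5303955078125, -251.04022216796875), (70.70489501953125, 30.734529495239258), 38.834617614746094) ((544.8278198242188, -260.10516357421875), 35.38884353637695)
near: [(0, np.float64(0.071))]
(0.33, 0.5, 0.253, 45) -> [-0.866 -0.268  0.002] 0.803
(0.44, 0.39, 0.253, 20) -> [-1.037 -0.     0.   ] 0.834
(0.51, 0.26, 0.253, 0) -> [-0.974  0.142  0.   ] 0.666
(0.54, 0.12, 0.253, -15) -> [-0.933  0.2    0.   ] 0.5
(0.56, -0.02, 0.22, -29) -> [-0.867  0.371  0.22 ] 0.467
(0.56, -0.15, 0.18, -29) -> [-0.759  0.42   0.267] -0.0
(0.552, -0.275, 0.15, -29) -> [-0.754  0.357  0.2  ] -0.0
```

Call:
carry_out:
  deltas:
    - [-0.4,-0.13,0,0.3,1]
    - [-0.866,-0.268,0,0.6,1]
    - [-0.866,-0.268,0,0.803,1]

```text
clock: 1.48
position: [0.3348, 0.4964, 0.2537]
ee_rot: [0.388, 0.922, 0.0, 0.001]
ft_force: [0.2, 0.9, 1.1]
grip_width: 0.998
grasp_force: 0.0
```

Call:
carry_out:
  deltas:
    - [-0.35,0,0,0.3,1]
    - [-0.7,0,0,0.6,1]
    - [-1,0,0,0.834,1]

```text
clock: 1.85
position: [0.4375, 0.3923, 0.2535]
ee_rot: [0.576, 0.818, 0.0, 0.0]
ft_force: [0.1, 1.0, -1.0]
grip_width: 1.003
grasp_force: 0.0
```

Call:
carry_out:
  deltas:
    - [-0.35,0.05,0,0.3,1]
    - [-0.7,0.1,0,0.6,1]
    - [-0.974,0.142,0,0.666,1]

```text
clock: 2.22
position: [0.507, 0.2617, 0.2536]
ee_rot: [0.709, 0.706, 0.0, 0.0]
ft_force: [-0.6, 1.2, 0.7]
grip_width: 1.002
grasp_force: 0.0
```

Call:
carry_out:
  deltas:
    - [-0.35,0.08,0,0.3,1]
    - [-0.7,0.15,0,0.5,1]
    - [-0.933,0.2,0,0.5,1]

```text
clock: 2.6
position: [0.5364, 0.1211, 0.2536]
ee_rot: [0.795, 0.607, 0.0, 0.0]
ft_force: [1.0, 1.1, -0.1]
grip_width: 1.003
grasp_force: 0.0
```

Call:
carry_out:
  deltas:
    - [-0.33,0.13,0,0.3,1]
    - [-0.65,0.28,0.1,0.467,1]
    - [-0.867,0.371,0.22,0.467,1]
    - [-0.867,0.371,0.22,0.467,1]

```text
clock: 3.1
position: [0.5555, -0.0195, 0.2193]
ee_rot: [0.863, 0.505, -0.001, 0.0]
ft_force: [0.1, 0.1, 0.2]
grip_width: 1.002
grasp_force: 0.0
```

```bash
python3 - <<'E'
from h import *
o=manip.get_obs();print(o["clock"],o["position"],o["ee_rot"],o["joint_pos"])
plan([(.56,-.15,.18,-28),(.5525,-.274,.11,-28),(.5525,-.274,.032,-28)])
E
```

```text
3.1 [ 0.55548356 -0.01945476  0.21928799] [ 8.62939484e-01  5.05306210e-01 -1.03583679e-03  9.61992198e-05] [-0.52938773  0.21460412  0.55457524  1.71965256 -0.11743751  1.24252244
 -0.45826165]
(0.56, -0.15, 0.18, -28) -> [-0.744  0.452  0.262] -0.043
(0.5525, -0.274, 0.11, -28) -> [-0.754  0.344  0.467] -0.0
(0.5525, -0.274, 0.032, -28) -> [0.   0.   0.52] -0.0
```

The skirt grip would leave too little room under the gripper body once the knob tilts. Instead I'll first turn the stiff shaft so its flat faces up the slope, by gripping it across the flat and spinning. Then a bar grip will do.

```bash
python3 - <<'E'
from h import *
R,_=frame(np.radians(20.3),[0,0,0]); a=R@[.5385,-.157,-.2298+.028]; u=np.array([np.cos(np.radians(20.3)),np.sin(np.radians(20.3)),0])
c=a-.0055*u; print("foot",R@[.5385,-.157,-.2298],"tip",R@[.5385,-.157,-.1858],a,c)
plan([(c[0],c[1],.21,0),(c[0],c[1],a[2]+.022,0)])
E
```

```text
foot [0.59699014 0.05343614 0.09048007] tip [0.5751219  0.04534683 0.12779419] [0.58307399 0.0482884  0.11422542] [0.5779156  0.04638025 0.11422542]
(np.float64(0.577915598064473), np.float64(0.04638025139602066), 0.21, 0) -> [ 0.456 -0.084  0.062] -0.977
(np.float64(0.577915598064473), np.float64(0.04638025139602066), np.float64(0.1362254179852141), 0) -> [ 0.    -0.     0.492] 0.0
```

Call:
carry_out:
  deltas:
    - [0.3,-0.05,0.03,-0.3,-0.06]
    - [0.456,-0.084,0.062,-0.6,-0.06]
    - [0.456,-0.084,0.062,-0.977,-0.06]
    - [0.456,-0.084,0.062,-0.977,-0.06]
    - [0.456,-0.084,0.062,-0.977,-0.06]
  force: 40

```text
clock: 3.72
position: [0.5783, 0.0501, 0.2113]
ee_rot: [0.707, 0.708, 0.0, 0.0]
ft_force: [0.5, 0.5, -0.3]
grip_width: 0.468
grasp_force: 0.0
```

Call:
carry_out:
  deltas:
    - [0,0,0.2,0,-0.06]
    - [0,0,0.38,0,-0.06]
    - [0,0,0.43,0,-0.06]
    - [0,0,0.43,0,-0.06]

```text
clock: 4.22
position: [0.5784, 0.0498, 0.1468]
ee_rot: [0.706, 0.708, -0.0, -0.0]
ft_force: [0.1, -0.2, 1.0]
grip_width: 0.467
grasp_force: 0.0
```

```bash
python3 - <<'E'
from h import *
o=manip.get_obs();print(o["clock"],o["position"],o["ee_rot"],o["ft_force"],o["grip_width"],o["joint_pos"])
p=camera("side");t=camera("top")
a=p["img"][130:250,250:390];b=t["img"][130:250,250:390]
cv2.imwrite("pics/g1.png",cv2.resize(np.hstack([a,b])[...,::-1],(800,343),interpolation=cv2.INTER_CUBIC))
E
```

```text
4.225 [0.57837044 0.04983499 0.14683445] [ 7.05745224e-01  7.08465721e-01 -1.33992304e-05 -2.42541968e-06] [ 0.13411589 -0.19794011  1.03587047] 0.46654212932459843 [-0.52632942  0.33140522  0.43561965  1.73342625 -0.15383642  1.11054217
 -0.03911046]
```

View pics/g1.png

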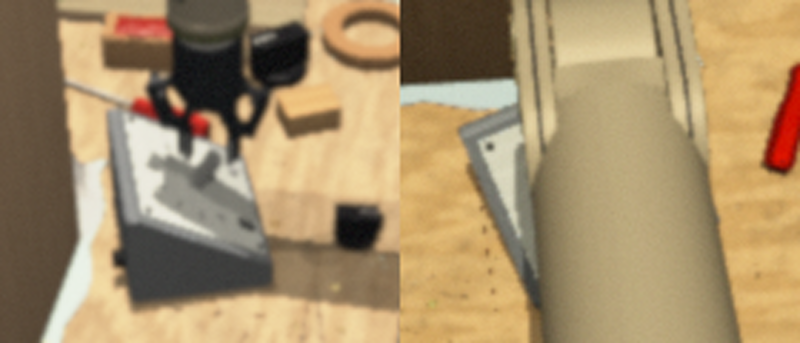

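The left half (side view) shows the fingers straddling the shaft tip at crop (205,160), not yet touching. I lower 11 mm and close.

Call:
carry_out:
  deltas:
    - [-0.023,0,0.04,0,-0.06]
    - [-0.023,0,0.075,0,-0.06]
    - [-0.023,0,0.075,0,-0.4]
    - [-0.023,0,0.075,0,-0.7]
    - [-0.023,0,0.075,0,-0.7]
    - [-0.023,0,0.075,0,-0.7]
  force: 40

```text
clock: 5.08
position: [0.5777, 0.0464, 0.1352]
ee_rot: [0.705, 0.709, -0.001, -0.001]
ft_force: [-5.7, -1.0, 2.7]
grip_width: 0.241
grasp_force: 37.8
```

Call:
carry_out:
  deltas:
    - [0,0,0,-0.12,-0.7]
    - [0,0,0,-0.24,-0.7]
    - [0,0,0,-0.36,-0.7]
    - [0,0,0,-0.48,-0.7]
    - [0,0,0,-0.6,-0.7]
    - [0,0,0,-0.72,-0.7]
    - [0,0,0,-0.72,-0.7]
  force: 50

```text
clock: 5.95
position: [0.5774, 0.0464, 0.1358]
ee_rot: [0.56, 0.829, -0.0, -0.001]
ft_force: [-10.4, 0.3, 10.4]
grip_width: 0.235
grasp_force: 51.6
```

```bash
python3 - <<'E'
from h import *
o=manip.get_obs();print(o["clock"],o["position"],o["ee_rot"],o["ft_force"],o["torque"],o["grip_width"],tool()[1].as_matrix()[:,1])
E
```

```text
5.95 [0.57740597 0.04641784 0.13582877] [ 5.59738656e-01  8.28668515e-01 -2.72668250e-04 -1.02698440e-03] [-10.40078725   0.33699204  10.43149646] [ 0.08299697  1.70128519 -0.23263446] 0.2346800145894222 [ 0.92767504  0.37338513 -0.00160159]
```

Call:
carry_out:
  deltas:
    - [0,0,0,0,-0.7]
    - [0,0,0,0,-0.7]
    - [0,0,0,0,-0.06]
    - [0,0,0,0,-0.06]
    - [0,0,-0.2,0,0.2]
    - [0,0,-0.5,0,1]
  force: 80

```text
clock: 6.7
position: [0.5777, 0.0465, 0.21]
ee_rot: [0.56, 0.829, -0.001, -0.001]
ft_force: [0.7, 0.7, 0.4]
grip_width: 0.793
grasp_force: 0.0
```

```bash
python3 - <<'E'
from h import *
print(tool()[0]);plan([(.57,-.07,.21,-6),(.56,-.17,.19,-35),(.5525,-.274,.15,-51)])
E
```

```text
[0.57771065 0.04648208 0.20997583]
(0.57, -0.07, 0.21, -6) -> [-0.701 -0.338 -0.   ] 0.931
(0.56, -0.17, 0.19, -35) -> [-0.67   0.004  0.133] 0.966
(0.5525, -0.274, 0.15, -51) -> [-0.597  0.357  0.267] 0.534
```

Call:
carry_out:
  deltas:
    - [-0.35,-0.17,0,0.33,1]
    - [-0.701,-0.338,0,0.66,1]
    - [-0.701,-0.338,0,0.931,1]

```text
clock: 7.08
position: [0.5699, -0.076, 0.2108]
ee_rot: [0.748, 0.664, -0.0, 0.001]
ft_force: [0.6, 1.1, 0.9]
grip_width: 0.998
grasp_force: 0.0
```

Call:
carry_out:
  deltas:
    - [-0.3,0,0.05,0.33,1]
    - [-0.67,0.004,0.133,0.66,1]
    - [-0.67,0.004,0.133,0.966,1]

```text
clock: 7.45
position: [0.5589, -0.1754, 0.1898]
ee_rot: [0.89, 0.456, -0.001, 0.001]
ft_force: [-0.3, 0.9, 0.3]
grip_width: 0.998
grasp_force: 0.0
```

Call:
carry_out:
  deltas:
    - [-0.3,0.18,0.13,0.3,1]
    - [-0.597,0.357,0.267,0.534,1]
    - [-0.597,0.357,0.267,0.534,1]
    - [-0.597,0.357,0.267,0.534,1]

```text
clock: 7.95
position: [0.5534, -0.2738, 0.1501]
ee_rot: [0.943, 0.334, -0.0, -0.0]
ft_force: [0.7, -0.3, -0.2]
grip_width: 0.999
grasp_force: 0.0
```

```bash
python3 - <<'E'
from h import *
o=manip.get_obs();print(o["clock"],o["position"],tool()[1].as_matrix()[:,1],o["joint_pos"])
plan([(.5525,-.274,.047,-51)])
t=camera("top");p=camera("side");np.savez("pics/top2.npz",**t)
k=15;x0,y0=308,186
a=cv2.resize(t["img"][y0:y0+26,x0:x0+26],(390,390),interpolation=cv2.INTER_CUBIC)
b=cv2.resize(p["img"][110:175,310:375],(390,390),interpolation=cv2.INTER_CUBIC)
cv2.imwrite("pics/s2.png",np.hstack([a,b])[...,::-1])
E
```

```text
7.95 [ 0.55336115 -0.27378066  0.15007124] [ 6.29617379e-01 -7.76905344e-01 -2.04699973e-04] [-0.14938486  0.45774782  0.69498043  1.63942606 -0.31405404  1.15929925
 -0.26771803]
(0.5525, -0.274, 0.047, -51) -> [-0.005 -0.002  0.687] 0.001
```

View pics/s2.png

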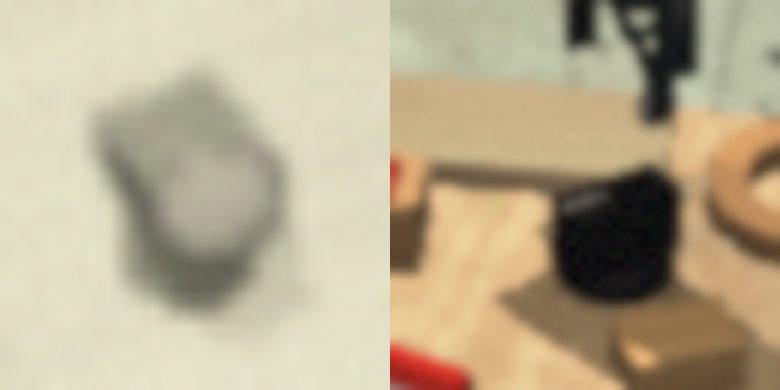

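The left crop shows the tip's flat edge now slanting up to the right by about 23–30°, which matches phi ≈ 0, so the shaft has been turned. On the right the gripper hovers over the big knob. Now I grip the bar.

Call:
carry_out:
  deltas:
    - [-0.005,0,0.3,0,1]
    - [-0.005,0,0.6,0,1]
    - [-0.005,0,0.69,0,1]
    - [-0.005,0,0.69,0,0]
    - [-0.005,0,0.69,0,-0.4]
    - [-0.005,0,0.69,0,-0.4]
    - [-0.005,0,0.69,0,-0.4]
    - [-0.005,0,0.69,0,-0.4]
  force: 50

```text
clock: 9.05
position: [0.5537, -0.275, 0.0488]
ee_rot: [0.943, 0.334, 0.001, 0.001]
ft_force: [-1.1, 1.4, 7.1]
grip_width: 0.446
grasp_force: 49.6
```

Call:
carry_out:
  deltas:
    - [0,0,-0.2,0,-0.5]
    - [0,0,-0.5,0,-0.5]
    - [0,0,-0.9,0,-0.5]
    - [0,0,-0.9,0,-0.5]
  force: 60

```text
clock: 9.55
position: [0.5546, -0.2762, 0.1874]
ee_rot: [0.943, 0.333, 0.004, 0.003]
ft_force: [-0.0, -0.5, -3.1]
grip_width: 0.44
grasp_force: 60.7
```

```bash
cat >> h.py <<'E'
YAW=np.radians(20.3); RS,_=frame(YAW,[0,0,0]); FOOT=RS@[.5385,-.157,-.2298]
U=np.array([np.cos(YAW),np.sin(YAW),0])
E
python3 - <<'E'
from h import *
np.set_printoptions(precision=4,suppress=True)
C=FOOT+RS@[.050,-.058,0]; 
pts=[]
for th in np.radians([0,8,16,24,32]):
    u=-.038*np.cos(th)-.046*np.sin(th); z=-.038*np.sin(th)+.046*np.cos(th); pts.append(C+u*U+[0,0,z+.003])
pts=np.array(pts); print(tool()[0],pts)
s=pts[0]+[0,0,.012]
plan([(.55,-.15,.20,-51),(*(s+[0,0,.05]),-69.7),(*s,-69.7)])
print("arc rel s");[plan([(*q,-69.7)],pos=s,yawy=-69.7) for q in pts]; plan([(*(pts[-1]-.004*RS[:,2]),-69.7)],pos=s,yawy=-69.7)
E
```

```text
[ 0.5546 -0.2762  0.1874] [[ 0.6212  0.0006  0.166 ]
 [ 0.6156 -0.0015  0.1602]
 [ 0.6107 -0.0033  0.1537]
 [ 0.6068 -0.0048  0.1465]
 [ 0.6038 -0.0059  0.1388]]
(0.55, -0.15, 0.2, -51) -> [ 0.505 -0.673 -0.084] -0.002
(np.float64(0.6212413733475611), np.float64(0.0005659312387773022), np.float64(0.22797603450449444), -69.7) -> [ 1.001 -0.481 -0.187] 0.624
(np.float64(0.6212413733475611), np.float64(0.0005659312387773022), np.float64(0.17797603450449445), -69.7) -> [-0.    -0.     0.334] -0.0
arc rel s
(np.float64(0.6212413733475611), np.float64(0.0005659312387773022), np.float64(0.16597603450449444), -69.7) -> [0.   0.   0.08] -0.0
(np.float64(0.61558388730811), np.float64(-0.0015268363938590775), np.float64(0.16023978783012416), -69.7) -> [-0.04   0.     0.118] -0.0
(np.float64(0.6107302055677377), np.float64(-0.00332226778768617), np.float64(0.15371985299661112), -69.7) -> [-0.075 -0.     0.162] -0.0
(np.float64(0.6067747995205397), np.float64(-0.004785416912896075), np.float64(0.14654313311917366), -69.7) -> [-0.103  0.     0.21 ] -0.0
(np.float64(0.6037946566460168), np.float64(-0.005887805236074042), np.float64(0.13884931488682822), -69.7) -> [-0.124 -0.     0.261] -0.0
(np.float64(0.6057826783026649), np.float64(-0.0051524136952021725), np.float64(0.13545712250220251), -69.7) -> [-0.11   0.     0.283] -0.0
```

Call:
carry_out:
  deltas:
    - [0.25,-0.33,-0.04,0,-0.5]
    - [0.505,-0.673,-0.084,0,-0.5]
    - [0.505,-0.673,-0.084,0,-0.5]

```text
clock: 9.93
position: [0.5485, -0.142, 0.1939]
ee_rot: [0.941, 0.338, 0.0, -0.002]
ft_force: [0.8, -1.5, -2.4]
grip_width: 0.438
grasp_force: 61.0
```

Call:
carry_out:
  deltas:
    - [0.33,-0.16,-0.1,0.2,-0.5]
    - [0.67,-0.32,-0.187,0.4,-0.5]
    - [1,-0.481,-0.187,0.624,-0.5]
    - [1,-0.481,-0.187,0.624,-0.5]
    - [1,-0.481,-0.187,0.624,-0.5]

```text
clock: 10.55
position: [0.6187, 0.001, 0.2217]
ee_rot: [0.984, 0.176, -0.001, 0.0]
ft_force: [-0.1, 0.4, -2.4]
grip_width: 0.439
grasp_force: 61.1
```

```bash
python3 - <<'E'
from h import *
C=FOOT+RS@[.050,-.058,0]; s=C-.038*U+[0,0,.046+.015]
o=manip.get_obs(); print(o["clock"],o["joint_pos"],tool()[0]);plan([(*s,-69.7)])
p=camera("side");t=camera("top"); save(p,"k1.png",(250,110,410,230),5)
E
```

```text
10.55 [-0.6060008   0.38982522  0.6885135   1.55361381 -0.25294265  1.29055362
 -1.10101154] [0.61870499 0.00101612 0.22171353]
(np.float64(0.6212413733475611), np.float64(0.0005659312387773022), np.float64(0.17797603450449442), -69.7) -> [0.015 0.009 0.292] -0.001
```

View pics/k1.png

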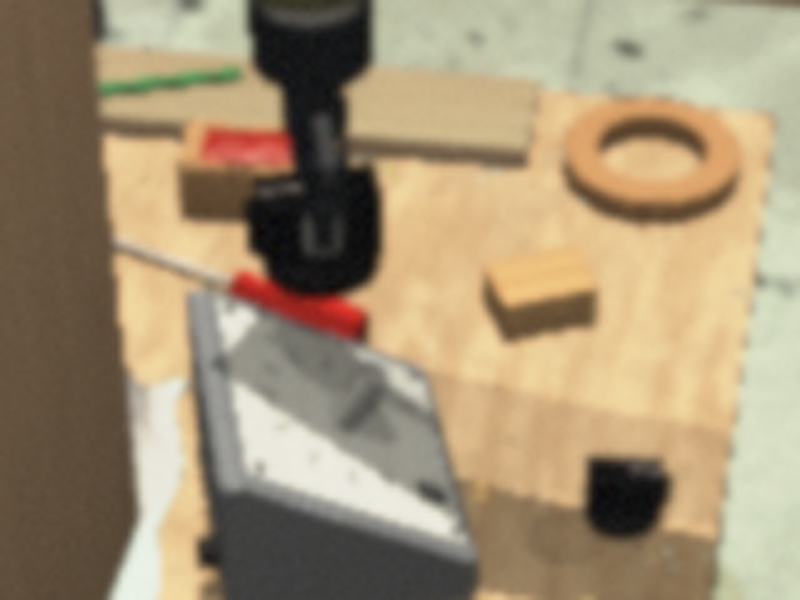

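The picture shows the knob upright in the fingers at crop (315,235), pointer towards up-slope, over the right side of the plate. I descend and then roll it on its upper rim with a light grip.

Call:
carry_out:
  deltas:
    - [0.015,0.009,0.15,0,-0.5]
    - [0.015,0.009,0.292,0,-0.5]
    - [0.015,0.009,0.292,0,-0.5]
  force: 25

```text
clock: 11.02
position: [0.6205, 0.0002, 0.1773]
ee_rot: [0.985, 0.175, -0.001, -0.0]
ft_force: [-0.2, -0.4, -1.4]
grip_width: 0.439
grasp_force: 61.1
```

Call:
carry_out:
  deltas:
    - [0,0,0.04,0,-0.5]
    - [0,0,0.08,0,-0.5]
    - [-0.02,0,0.1,0,-0.5]
    - [-0.04,0,0.118,0,-0.5]

```text
clock: 11.52
position: [0.616, -0.0007, 0.161]
ee_rot: [0.984, 0.176, 0.0, -0.0]
ft_force: [-0.1, -0.1, 1.2]
grip_width: 0.441
grasp_force: 61.3
```

Call:
carry_out:
  deltas:
    - [-0.018,0,0.022,0,-0.4]
    - [-0.035,0,0.044,0,-0.4]
    - [-0.035,0,0.044,0,-0.4]
  force: 20

```text
clock: 11.9
position: [0.6118, -0.0025, 0.1557]
ee_rot: [0.984, 0.176, 0.001, -0.0]
ft_force: [-3.3, -0.9, 9.1]
grip_width: 0.441
grasp_force: 62.4
```

Call:
carry_out:
  deltas:
    - [-0.015,0,0.024,0,-0.4]
    - [-0.028,0,0.048,0,-0.4]
    - [-0.04,0,0.074,0,-0.4]
    - [-0.049,0,0.099,0,-0.4]
    - [-0.049,0,0.099,0,-0.4]
  force: 20

```text
clock: 12.52
position: [0.6039, -0.0059, 0.1403]
ee_rot: [0.985, 0.175, -0.0, 0.0]
ft_force: [-7.1, -1.8, 9.1]
grip_width: 0.437
grasp_force: 65.4
```

```bash
python3 - <<'E'
from h import *
o=manip.get_obs(); print(o["clock"],o["torque"],tool()[0], RS.T@(tool()[0]-FOOT))
p=camera("side");t=camera("top"); save(p,"k2.png",(250,110,410,230),5)
E
```

```text
12.525 [-0.29383207  1.00104813 -0.00774627] [ 0.6038678  -0.00594379  0.14030286] [ 0.01440172 -0.05807788  0.04975076]
```

View pics/k2.png

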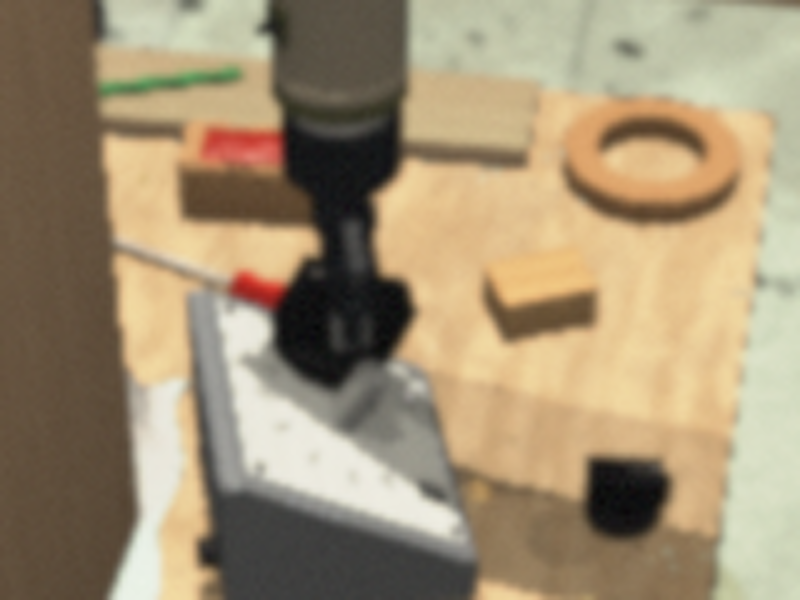

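It is rolling well: the knob is tilted nearly flush with the plate. I press a little along the plate normal to seat it.

Call:
carry_out:
  deltas:
    - [-0.003,0,0.012,0,-0.4]
    - [0.0,0,0.02,0,-0.4]
    - [0.002,0,0.028,0,-0.4]
    - [0.002,0,0.028,0,-0.4]

```text
clock: 13.12
position: [0.603, -0.0063, 0.1358]
ee_rot: [0.985, 0.175, -0.001, -0.0]
ft_force: [-12.9, -2.7, 11.3]
grip_width: 0.441
grasp_force: 66.9
```

```bash
python3 - <<'E'
from h import *
o=manip.get_obs(); print(o["clock"],o["torque"],tool()[0], RS.T@(tool()[0]-FOOT),RS.T@o["ft_force"],RS.T@o["torque"])
E
```

```text
13.125 [-0.51539841  2.26206578 -0.04668683] [ 0.60295683 -0.00632411  0.13578189] [ 0.01116952 -0.05811854  0.04643944] [-5.07892433  1.94195598 16.46312945] [ 0.23086552  2.30037655 -0.19931289]
```

Call:
carry_out:
  deltas:
    - [0.005,0,0.01,0,-0.4]
    - [0.01,0,0.018,0,-0.4]
    - [0.01,0,0.018,0,-0.4]

```text
clock: 13.5
position: [0.6031, -0.0062, 0.1345]
ee_rot: [0.985, 0.175, -0.003, -0.001]
ft_force: [-27.7, -2.5, 33.6]
grip_width: 0.44
grasp_force: 69.6
```

```bash
python3 - <<'E'
from h import *
o=manip.get_obs(); print(o["clock"],RS.T@(tool()[0]-FOOT),RS.T@o["ft_force"],RS.T@o["torque"])
n="side"
for n in("side","top"):
    p=camera(n);np.savez("pics/%s3.npz"%n,**p);W=(cloud(p)-FOOT)@RS
    m=(abs(W[...,0]-.012)<.07)&(abs(W[...,1]+.058)<.06)&(p["img"].max(2)<70)
    for lo,hi in((.004,.02),(.05,.075)):
        S=W[m&(W[...,2]>lo)&(W[...,2]<hi)]; print(n,lo,len(S)); 
        if len(S)>20: print(np.percentile(S,[2,50,98],axis=0).round(3))
E
```

```text
13.5 [ 0.01062779 -0.05803842  0.04531799] [-5.01921658  7.2575941  42.71388152] [ 1.18981822  5.41961834 -0.9186091 ]
side 0.004 99
[[-0.008 -0.052  0.004]
 [ 0.019 -0.032  0.013]
 [ 0.043 -0.017  0.019]]
side 0.05 110
[[-0.027 -0.068  0.051]
 [ 0.016 -0.04   0.06 ]
 [ 0.047 -0.005  0.073]]
top 0.004 0
top 0.05 0
```

The normal force rose steeply over the last 2 mm, so the knob is flush. Now I tighten the grip, lift along the normal and measure.

Call:
carry_out:
  deltas:
    - [-0.01,0,-0.016,0,-0.7]
    - [-0.01,0,-0.016,0,-0.7]
    - [-0.11,0,-0.18,0,-0.7]
    - [-0.212,0,-0.339,0,-0.7]
    - [-0.212,-0.2,-0.339,0,-0.7]
    - [-0.212,-0.387,-0.339,0,-0.7]
    - [-0.212,-0.387,-0.339,0,-0.7]
    - [-0.212,-0.387,-0.339,0,-0.7]
  force: 100

```text
clock: 14.6
position: [0.556, 0.0385, 0.1834]
ee_rot: [0.984, 0.176, 0.0, 0.0]
ft_force: [0.5, 0.0, -3.0]
grip_width: 0.43
grasp_force: 100.7
```

```bash
python3 - <<'E'
from h import *
np.set_printoptions(precision=4,suppress=True)
o=manip.get_obs(); T=RS.T@(tool()[0]-FOOT); print(o["clock"],T,tool()[1].as_matrix()[:,1])
for h in(.052,.045): plan([(*(FOOT+RS@[.0016,0,.0465+h]),-69.7)])
p=camera("side");np.savez("pics/side4.npz",**p);W=(cloud(p)-FOOT)@RS
m=(abs(W[...,0])<.06)&(abs(W[...,1])<.06)&(p["img"].max(2)<70)&(W[...,2]>.045)
S=W[m];print(len(S),np.percentile(S,[2,50,98],axis=0).round(3))
im=p["img"][...,::-1].copy(); k=6; x0,y0=280,130
im=cv2.resize(im[y0:y0+100,x0:x0+100],None,fx=k,fy=k,interpolation=cv2.INTER_CUBIC)
hh=T[2]-.0465; a=np.linspace(0,2*np.pi,80); c0=np.array([T[0]-.0016,T[1],0])
for h in(hh,hh+.016):
    D=np.c_[.038*np.cos(a),.038*np.sin(a),0*a+h]+c0
    cv2.polylines(im,[((px(p,D@RS.T+FOOT)-[x0,y0]+.5)*k).astype(np.int32)],True,(0,255,255),1)
D=np.array([[.038,.018,0],[.038,-.018,0],[-.038,-.018,0],[-.038,.018,0]])+[0,0,hh+.062]+c0
cv2.polylines(im,[((px(p,D@RS.T+FOOT)-[x0,y0]+.5)*k).astype(np.int32)],True,(0,255,0),1)
for h in(0,.044):
    D=dsec(0,h);cv2.polylines(im,[((px(p,D@RS.T+FOOT)-[x0,y0]+.5)*k).astype(np.int32)],True,(0,0,255),1)
cv2.imwrite("pics/k4.png",im)
E
```

```text
14.6 [0.0122 0.0002 0.1019] [ 0.3459 -0.9383  0.0002]
(np.float64(0.5493077053870634), np.float64(0.03579787056189566), np.float64(0.17486067958701526), -69.7) -> [-0.048  0.001  0.057] -0.002
(np.float64(0.5527867432861975), np.float64(0.03708480575842143), np.float64(0.16892434291392028), -69.7) -> [-0.023  0.001  0.096] -0.002
578 [[-0.024 -0.     0.061]
 [ 0.026  0.023  0.099]
 [ 0.059  0.057  0.212]]
```

View pics/k4.png

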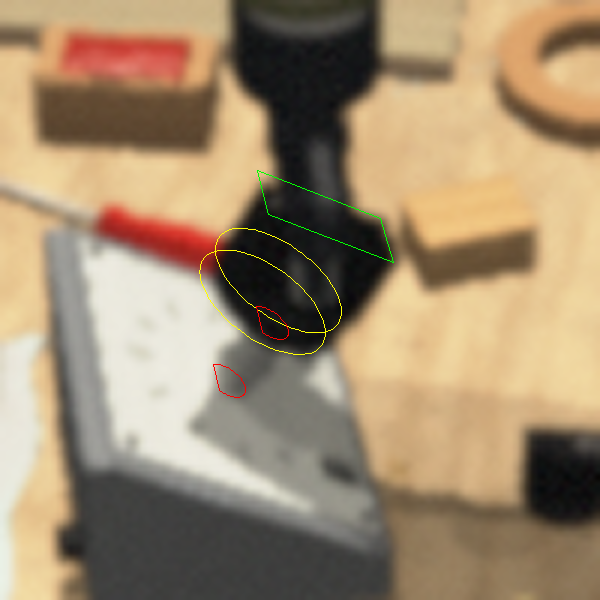

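The overlay and the actual knob agree within about 2 px, and the knob is tilted parallel to the plate right above the shaft. I go to just over the tip and feel down along the axis.

Call:
carry_out:
  deltas:
    - [-0.048,0.001,0.057,0,-0.7]
    - [-0.048,0.001,0.057,0,-0.7]
    - [-0.036,0.001,0.077,0,-0.7]
    - [-0.023,0.001,0.096,0,-0.7]
    - [-0.023,0.001,0.096,0,-0.7]

```text
clock: 15.28
position: [0.5529, 0.0379, 0.1687]
ee_rot: [0.984, 0.176, -0.0, 0.0]
ft_force: [0.0, 0.6, -4.0]
grip_width: 0.425
grasp_force: 100.6
```

Call:
carry_out:
  deltas:
    - [0.005,0,0.008,0,-0.7]
    - [0.011,0,0.017,0,-0.7]
    - [0.016,0,0.026,0,-0.7]
    - [0.016,0,0.026,0,-0.7]

```text
clock: 15.78
position: [0.5557, 0.0381, 0.1655]
ee_rot: [0.984, 0.176, 0.001, 0.0]
ft_force: [3.2, -3.8, 1.5]
grip_width: 0.425
grasp_force: 101.1
```

```bash
cat > st.py <<'E'
from h import *
np.set_printoptions(precision=4,suppress=True)
o=manip.get_obs(); T=RS.T@(tool()[0]-FOOT); print(o["clock"],"loc",T,"h",T[2]-.0465,"F",RS.T@o["ft_force"],"M",RS.T@o["torque"])
E
python3 st.py
```

```text
15.775 loc [ 0.0024 -0.0001  0.0869] h 0.04044290468395785 F [ 2.1976 -4.7208  0.3651] M [-0.9014 -0.38    0.4486]
```

Call:
carry_out:
  deltas:
    - [0.006,0.012,-0.003,0,-0.7]
    - [0.006,0.012,-0.003,0,-0.7]
    - [0.013,0.012,0.008,0,-0.7]
    - [0.013,0.012,0.008,0,-0.7]

```text
clock: 16.27
position: [0.5581, 0.0381, 0.1639]
ee_rot: [0.984, 0.176, 0.001, -0.0]
ft_force: [5.4, -0.4, -3.0]
grip_width: 0.429
grasp_force: 100.8
```

```bash
python3 st.py
```

```text
16.275 loc [ 0.0034 -0.0009  0.0844] h 0.03788665691024119 F [ 2.5493 -2.2789 -5.1546] M [-0.2627 -1.1633  0.1676]
```

Call:
carry_out:
  deltas:
    - [0.007,0.006,-0.004,0,-0.7]
    - [0.014,0.006,0.007,0,-0.7]
    - [0.021,0.006,0.019,0,-0.7]
    - [0.021,0.006,0.019,0,-0.7]

```text
clock: 16.77
position: [0.5611, 0.0385, 0.1617]
ee_rot: [0.984, 0.176, 0.0, -0.001]
ft_force: [1.5, 2.9, 2.5]
grip_width: 0.426
grasp_force: 101.4
```

```bash
python3 st.py
```

```text
16.775 loc [ 0.0048 -0.0015  0.081 ] h 0.034491053216477816 F [3.4007 2.188  0.8458] M [ 0.3162 -0.7486 -0.1979]
```

Call:
carry_out:
  deltas:
    - [0.006,-0.002,-0.003,0,-0.7]
    - [0.014,-0.002,0.009,0,-0.7]
    - [0.022,-0.002,0.022,0,-0.7]
    - [0.027,-0.002,0.031,0,-0.7]
    - [0.027,-0.002,0.031,0,-0.7]

```text
clock: 17.4
position: [0.5648, 0.0397, 0.1563]
ee_rot: [0.984, 0.176, 0.0, 0.0]
ft_force: [4.9, 2.9, -1.2]
grip_width: 0.43
grasp_force: 101.2
```

```bash
python3 st.py
```

```text
17.4 loc [ 0.0053 -0.0017  0.0743] h 0.027829483716318507 F [ 4.1838  1.0132 -3.9714] M [ 0.1835 -1.3744 -0.1885]
```

The D has engaged: the underside is about 28 mm out and sliding on. I carry on to the ball.

Call:
carry_out:
  deltas:
    - [0.012,0,0.014,0,-0.7]
    - [0.022,0,0.03,0,-0.7]
    - [0.032,0,0.045,0,-0.7]
    - [0.042,0,0.06,0,-0.7]
    - [0.042,0,0.06,0,-0.7]

```text
clock: 18.02
position: [0.5704, 0.0418, 0.1471]
ee_rot: [0.984, 0.176, -0.0, 0.0]
ft_force: [3.3, 3.2, -0.9]
grip_width: 0.421
grasp_force: 101.1
```

```bash
python3 st.py
```

```text
18.025 loc [ 0.0054 -0.0017  0.0633] h 0.016830071416033987 F [ 3.1062  1.8039 -2.9981] M [ 0.2522 -1.0567 -0.1932]
```

Call:
carry_out:
  deltas:
    - [0.014,0,0.022,0,-0.7]
    - [0.028,0,0.045,0,-0.7]
    - [0.042,0,0.067,0,-0.7]
    - [0.053,0,0.085,0,-0.7]
    - [0.062,0,0.1,0,-0.7]
    - [0.065,0,0.104,0,-0.7]

```text
clock: 18.77
position: [0.5784, 0.0447, 0.1319]
ee_rot: [0.984, 0.176, -0.002, -0.0]
ft_force: [-12.1, 1.2, 16.4]
grip_width: 0.426
grasp_force: 103.4
```

```bash
python3 st.py
```

```text
18.775 loc [ 0.0046 -0.0017  0.046 ] h -0.000508250394873476 F [-0.5839  5.2668 19.6725] M [ 0.8467  1.8746 -0.6389]
```

Call:
carry_out:
  deltas:
    - [0.005,0,0.008,0,-0.7]
    - [0.01,0,0.016,0,-0.7]
    - [0.01,0,0.016,0,-0.7]

```text
clock: 19.15
position: [0.5785, 0.0448, 0.1315]
ee_rot: [0.985, 0.175, -0.003, -0.001]
ft_force: [-28.5, -0.9, 42.8]
grip_width: 0.426
grasp_force: 107.8
```

```bash
python3 st.py
```

```text
19.15 loc [ 0.0045 -0.0017  0.0456] h -0.000909600437048276 F [-0.2084  9.0555 50.6542] M [ 1.5358  5.3942 -1.0947]
```

It is hard against the plate: 51 N with no further travel. I release and retreat.

Call:
carry_out:
  deltas:
    - [-0.012,0,-0.02,0,-0.7]
    - [-0.012,0,-0.02,0,0.2]
    - [-0.012,0,-0.02,0,0.6]
    - [-0.012,0,-0.02,0,0.6]
    - [-0.012,0,-0.25,0,0.6]
    - [-0.012,0,-0.6,0,0.6]
    - [-0.3,0.3,-0.9,0,0.6]
    - [-0.6,0.8,-0.9,0,0.6]
    - [-0.8,1,-0.9,0,0.6]
    - [-0.8,1,-0.9,0,0.6]

```text
clock: 20.4
position: [0.5186, -0.1414, 0.2649]
ee_rot: [0.985, 0.173, 0.0, 0.0]
ft_force: [0.7, 1.1, -0.1]
grip_width: 0.802
grasp_force: 0.0
```

```bash
python3 - <<'E'
from h import *
np.set_printoptions(precision=4,suppress=True)
ims=[]
for n in("top","side"):
    p=camera(n);W=(cloud(p)-FOOT)@RS
    m=(np.hypot(W[...,0],W[...,1])<.055)&(p["img"].max(2)<110)&(W[...,2]<.09)
    T=W[m&(W[...,2]>.05)]; print(n,len(T),"top h",np.median(T[:,2]),cv2.minAreaRect((T[:,:2]*1000).astype(np.float32)))
    S=W[m&(W[...,2]>.008)&(W[...,2]<.025)]; print("skirt h",np.median(S[:,2]),np.percentile(S,[2,98],axis=0))
    c=px(p,FOOT)[0].astype(int); ims.append(cv2.resize(p["img"][c[1]-40:c[1]+40,c[0]-40:c[0]+40],(400,400),interpolation=cv2.INTER_CUBIC))
    for q in["offcut_block","masking_roll","screwdriver","carton","glue"]:
        b=boxes_of(q,p); print(q,[np.round(x["position"],3) for x in b[:1]])
cv2.imwrite("pics/end.png",np.hstack(ims)[...,::-1])
E
```

```text
top 447 top h 0.061791509049977204 ((2.5665283203125, -1.677968978881836), (36.14889907836914, 83.92327117919922), 89.83937072753906)
skirt h 0.016125587125590087 [[-0.0292 -0.0358  0.0107]
 [ 0.0366  0.0336  0.023 ]]
offcut_block [array([ 0.499, -0.178,  0.035])]
masking_roll [array([0.554, 0.345, 0.03 ])]
screwdriver [array([ 0.672, -0.146,  0.02 ])]
carton [array([ 0.754, -0.25 ,  0.051])]
glue [array([0.636, 0.405, 0.137])]
side 197 top h 0.06015669366947084 ((2.738697052001953, 5.064472198486328), (41.34280776977539, 86.13497161865234), 87.48208618164062)
skirt h 0.01587573644795376 [[-0.0366  0.0028  0.0083]
 [ 0.0408  0.0386  0.0245]]
offcut_block [array([ 0.497, -0.168,  0.037])]
masking_roll [array([0.561, 0.35 , 0.024])]
screwdriver [array([ 0.682, -0.143,  0.024])]
carton [array([ 0.727, -0.248,  0.048])]
glue [array([0.643, 0.441, 0.11 ])]
```

View pics/end.png

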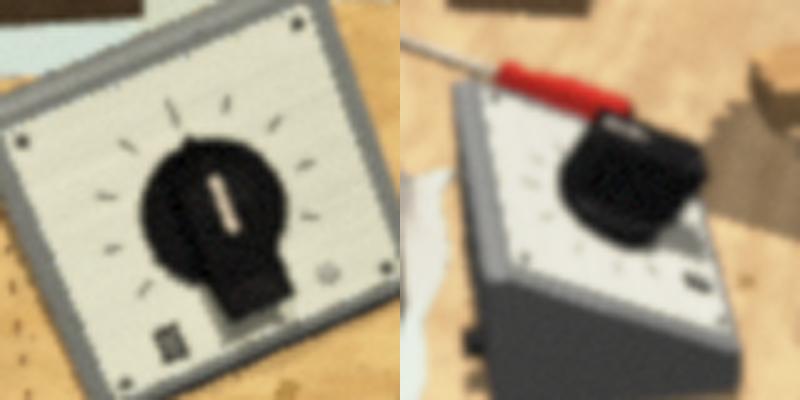

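The picture shows the knob flush on the plate at (213,210) in the top half. Its top is 62 mm and its skirt 16 mm above the plate, so it is home. The bystanders haven't moved.

```bash
python3 -c "
from workcell import ticket
print(ticket.hand_in())"
```

```text
the job is handed in; nothing more can be done
None
```

The big selector knob is back on the console shaft, pressed fully home and released, and I handed the job in at about 20 s of the 58 s allowed; the hand-in returned no verdict.

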